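Seat the gasketed lid of the marinade tub, then close its vent

TASK

The green lid is only resting on the gasket of the white tub: press it down around its edge, corner by corner, until it is seated flush on the rim all round. Leave the red vent plug in the middle open while you do this, and only then push it fully in. Do not disturb the cans and the brush beside the tub.

Things in the scene. Friction and masses are not known exactly. Their poses are not given: they have to be found in the camera images.
- tub: White food tub, 190 x 150 mm over its rim, rim top 100 mm above the worktop; it stands firm, does not slide. Origin: centre of its underside; x along its long side, z up. Four orange gasket corners stand 5 to 8 mm proud of the rim; each sinks separately under about 10 N, stays where pressed to, and stops hard when the lid there meets the rim (pushing in mid-lid would need about 40 N).
- lid: Loose green lid, 190 x 150 mm, flange 5 mm thick, about 0.3 kg, a few mm of play. Origin: centre of the flange's underside, 100 mm above the worktop when seated; axes as the tub's. It is stiff: pressing one corner may rock others up, and a corner may need a second press after its neighbours.
- pad_pp (a point): White round thumb pad, 22 mm across, at the lid's +x +y corner (tub axes), 78 mm in x and 58 mm in y from the lid's centre; the point is on the lid's flat top face, 17 mm in from both edges. z up from the lid. Seated flush, it is 105 mm above the worktop; unseated about 110 to 113 mm, more when the lid rocks.
- pad_pn (a point): White round thumb pad, 22 mm across, at the lid's +x -y corner (tub axes), 78 mm in x and 58 mm in y from the lid's centre; the point is on the lid's flat top face, 17 mm in from both edges. z up from the lid. Seated flush, it is 105 mm above the worktop; unseated about 110 to 113 mm, more when the lid rocks.
- pad_nn (a point): White round thumb pad, 22 mm across, at the lid's -x -y corner (tub axes), 78 mm in x and 58 mm in y from the lid's centre; the point is on the lid's flat top face, 17 mm in from both edges. z up from the lid. Seated flush, it is 105 mm above the worktop; unseated about 110 to 113 mm, more when the lid rocks.
- pad_np (a point): White round thumb pad, 22 mm across, at the lid's -x +y corner (tub axes), 78 mm in x and 58 mm in y from the lid's centre; the point is on the lid's flat top face, 17 mm in from both edges. z up from the lid. Seated flush, it is 105 mm above the worktop; unseated about 110 to 113 mm, more when the lid rocks.
- vent_top (a point): Centre of the top of the red vent plug in the middle of the lid, 26 mm across; open, its top stands 13 mm above the pads' plane (10 mm above the lid's raised 112 x 72 mm middle panel), closed 7 mm above it. z up.
- vent (a joint): How far the vent plug is pushed down into the lid, m: 0 = open, 0.006 = fully closed. It takes about 4 N, stays where it is left, and stops hard at the end.
- can_a_mid (a point): Green drinks can, 66 mm across, 115 mm tall, standing upright near the tub; the point is its centre half-way up. A bystander.
- can_b_mid (a point): Green drinks can, 66 mm across, 115 mm tall, standing upright near the tub; the point is its centre half-way up. A bystander.
- brush: Basting brush with a wooden handle, lying on the worktop beside the tub, about 200 mm long. A bystander.
Not all that is in view belongs to the job. Of the things like the lid, leave any that is blue; of the rest the larger one is meant. What is shaped like the tub but yellow is not meant.

How it is judged:
On the way, in this order (a step that is already met when the one before it is completed fails the run):
1. the lid is flush on the rim at all four corners while the vent plug is still open (z of each of pad_pp, pad_pn, pad_nn, pad_np in the frame of tub below 0.107 m and value of joint vent below 0.002 m), for 0.2 s.
2. the vent plug is pushed in (value of joint vent above 0.0048 m), for 0.2 s.
At the end, for the whole second after the job is handed in: All four pads of the lid are within 2 mm of their seated height (105 mm above the worktop), the vent plug is at least 4.8 mm of its 6 mm in, and the lid is at rest (z of each of pad_pp, pad_pn, pad_nn, pad_np in the frame of tub below 0.107 m and value of joint vent above 0.0048 m and linear speed of lid below 0.02 m/s); the robot touches nothing.
It fails at once if a can or the brush is moved by more than 30 mm (distance of any of can_a_mid, can_b_mid, brush from where it was at the start of the episode above 0.03 m).
It fails at once if the vent plug is pushed in before the lid is seated (value of joint vent above 0.003 m and z of any of pad_pp, pad_pn, pad_nn, pad_np in the frame of tub above 0.109 m).
It also fails if it takes over 54 s, if anything falls off the work surface, if the arm or the gripper's body presses on something with over 40 N, if the wrist force passes 120 N, or if a joint passes its speed limit or range.

ROBOT

A 6-joint arm with a two-finger parallel gripper is mounted at the origin on the work surface. World frame = base frame: x ahead of the robot, y to its left, z up, the work surface at z = 0. Lengths are in m, angles in rad, forces in N, time in s.
With the tool pointing down it reaches from about 0.3 to 0.775 m from the base axis. Payload 14.6 kg.
Tool frame: the origin (TCP) lies on the mounting face of the last link; the fingertips stand 199 mm ahead of it and the grasp point (between the pads) lies 180 mm ahead of it; z points along the fingers, y is the direction in which the jaws open and shut (so a half turn about z gives the same grasp; the last joint's range is limited). The gripper opens to 94 mm and grips with 3 to 60 N. Pads are 16 mm wide; open, the fingers measure 119 mm over their backs; the gripper's body (75 mm by 177 mm) begins 78 mm behind the grasp point.
Start: joints at [1.258, 0.3, 1.521, -0, 1.321, -0.067], TCP at [0.134, 0.533, 0.405] pointing down, gripper open.
Joint ranges: [-3.03, 3.03], [-0.79, 2.21], [0.23, 2.52], [-1.04, 4.18], [0, 3.07], [-2.55, 2.55]. Speed limits (rad/s): [2.22, 2.22, 2.57, 3.14, 3.14, 3.14].

INTERFACE

Orientations are given as [roll, pitch, yaw] about the fixed x, y, z axes, in that order (R = Rz(yaw) Ry(pitch) Rx(roll)).
In Python, from station import sensors, vision, job gives the robot as it stands. The module is installed in compiled form; this text tells all that it offers.
- The arm moves only by the tool arm_command, never from a script. Its argument "plan" is one flat list of numbers, 5 for each row, row after row: the closure, from -1 (fully open) to 1 (shut), so that 0 is half open, then the shift along the world's x, y, z scaled (see below), then the turn about the world's z scaled (see below). A call has 1 to 20 rows; each row is the pose to reach, as a shift and turn from the pose commanded when the call began; what a row does not reach only later rows make up. The controller multiplies each number of a shift by 400 mm and each number of a turn by 120 degrees. A row lasts 1/10 s, in which the tool goes at most 50 mm and 8.59 degrees, less where a joint would pass 70% of its speed; a pose out of reach is approached as far as the arm can. A call with a number of a shift or a turn outside -1 to 1 is refused whole. A call with a gripper value outside its range is refused whole. The fingers move at their own pace and stop on an object; "newtons" is the grip in N (left out, the last holds). Time passes only in rows, so rows that repeat a pose let the fingers close. It gives the time, the measured TCP pose, the force and the opening at its end, in the units of the state.
- sensors.get_obs(): the state, without advancing time (a new reading comes with each control period).
- vision.camera(name): name is "side" or "top" or "wrist"; returns the picture (480x640x3 uint8, blue, green, red); there is no depth.
- vision.camera_params(name): a dict with "intrinsics" (3x3 intrinsics, pixels), "rvec" (rotation vector, rad) and "tvec" (3), from world to camera coordinates, as OpenCV has them. Camera axes: x right, y down, z forward; pixel columns grow to the right and rows downward; lengths in m; the calibration is good to about 2 mm. The wrist camera is an equidistant fisheye: a pixel r from the principal point sees the ray r / f radians off the axis. A picture is of the moment at which its call begins: read the wrist's pose just before it. camera_params takes no time and is no camera call; for the wrist camera it gives the pose at the moment of the call.
- job.hand_in(): hands the job in, once; it reports no verdict.
Trained networks look in the newest picture that a camera, given by its name, has taken for a name from the list of things; names that differ only in an ending like _2 or _b are one class to them, and where a whole thing is asked for, a point or a joint stands for the part that bears it (a point fixed in the world has none). Each returns a list of dicts, best first, with "confidence" (0 to 1); they miss things now and then, are a little off and sometimes report something else, mostly with a low value. They report only what shows in the picture. A call takes as long as a camera call. They do not tell look-alikes from the thing itself.
- vision.search_frame(name, camera): "at" ([row, column] in pixels, amid what is visible of it).
- vision.silhouettes(name, camera): "mask" (480x640 bool, what is visible of it) and "at" ([row, column] in pixels, amid what is visible of it).
- vision.pinpoint(name, camera): "at" ([row, column] in pixels: a listed point, or the origin of a listed thing).
The state is a dict: "time_s": time; "qpos": joint angles; "joint_vel": joint speeds; "tau": joint torques, N m; "ee_pos": TCP position; "eef_rot": TCP orientation; "force": force on the tool from outside, world axes, zero at the start; "moment": the same for the moment, N m; "grip_width": finger opening in m.
Only numpy, scipy, OpenCV 4.12 (cv2) and the standard library are available. Lean on these libraries where they do the work, as an engineer would, in place of code of your own. Each camera call takes 0.05 s, during which the arm holds its last target.

## Working session

There is one attempt and no reset: what is moved stays moved. The work goes in short steps, Python scripts to look and compute and a tool call to move; the robot and the scene stay as the last step left them, time stands still between calls to the robot, and variables do not carry over. Pictures are saved under pics/ and viewed, and the job is handed in when it is done.

Besides the shell and the picture viewer there is one more tool, called after "Call:" as name(argument=value, ...) on one line, values as JSON. arm_command: Moves the arm, as the interface text tells. Its arguments: {"type":"object","properties":{"plan":{"type":"array"},"newtons":{"type":"number"}},"required":["plan"]}

```bash
mkdir -p pics; ls
python3 - <<'E'
from station import sensors, vision, job
import cv2
o=sensors.get_obs()
for k,v in o.items(): print(k,v)
for c in ["top","side"]:
    im=vision.camera(c); cv2.imwrite(f"pics/{c}0.png",im)
    p=vision.camera_params(c); print(c,p)
E
```

```text
pics
time_s 0.0
qpos [ 1.25838996e+00  3.00458928e-01  1.52159732e+00 -4.43520334e-06
  1.32070299e+00 -6.66306062e-02]
joint_vel [-0.00132042  0.00097621  0.00160892  0.00058547  0.00086145  0.00022497]
tau [ 1.30381170e-03 -5.31818819e+01 -3.52733302e+01  7.08777085e-02
  2.43867037e-02 -8.29092664e-05]
ee_pos [0.13382739 0.53343002 0.404086  ]
eef_rot [-3.14042837e+00 -7.33864067e-05  2.89581795e+00]
force [ 0.29554371 -0.78641961 -0.63956306]
moment [-0.0134261  -0.015811    0.01165455]
grip_width 0.09391375763748075
top {'intrinsics': array([[484.67082191,   0.        , 311.83337467],
       [  0.        , 484.67082191, 239.93804714],
       [  0.        ,   0.        ,   1.        ]]), 'rvec': array([ 2.21814299, -2.16529925,  0.14495291]), 'tvec': array([0.04353216, 0.48738318, 0.86453052])}
side {'intrinsics': array([[568.79797965,   0.        , 316.87041543],
       [  0.        , 568.79797965, 241.61341922],
       [  0.        ,   0.        ,   1.        ]]), 'rvec': array([ 2.33776155, -0.17189667,  0.06578362]), 'tvec': array([-0.45645887,  0.18322231,  1.03890745])}
```

View pics/top0.png

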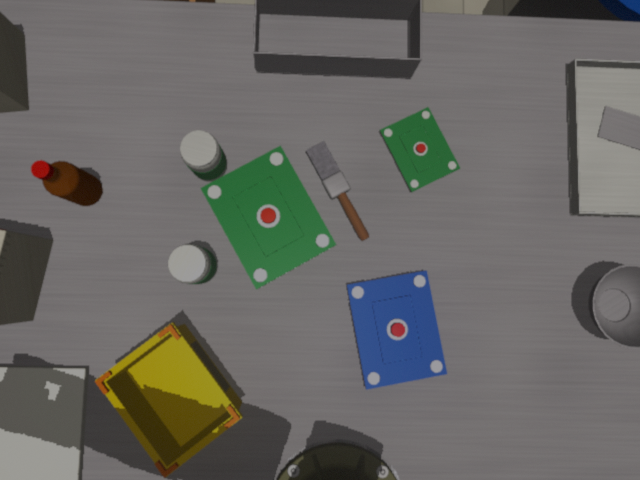

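View pics/side0.png

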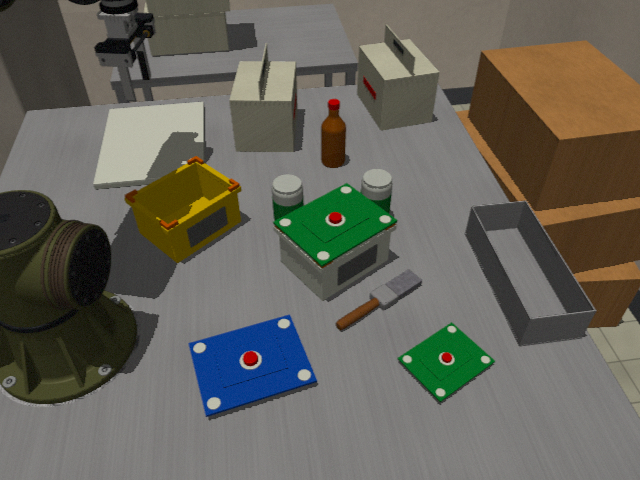

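The top view shows the large green lid with its pads at about (col,row) (215,192), (277,158), (322,241) and (260,275), and the vent at (268,216). Cans stand to its left and the brush to its right. In the side view this lid sits on the white tub. The blue lid and the small green lid are lookalikes, so I'll leave them alone.

```bash
cat > h.py <<'E'
import cv2, numpy as np
from scipy.optimize import least_squares
from station import sensors, vision, job
def proj(P,cam):
    p=vision.camera_params(cam); return cv2.projectPoints(np.asarray(P,float).reshape(-1,1,3),p['rvec'],p['tvec'],p['intrinsics'],None)[0].reshape(-1,2)
def blobs(im,region):
    hsv=cv2.cvtColor(im,cv2.COLOR_BGR2HSV)
    m=((hsv[...,1]<70)&(hsv[...,2]>100)).astype(np.uint8)
    n,l,s,c=cv2.connectedComponentsWithStats(m)
    return [(c[i].round(2),s[i,4]) for i in range(1,n) if 40<s[i,4]<400 and region[0]<c[i][0]<region[1] and region[2]<c[i][1]<region[3]]
E
python3 - <<'E'
from h import *
t=cv2.imread('pics/top0.png'); s=cv2.imread('pics/side0.png')
for im,r in((t,(200,340,140,290)),(s,(270,400,185,260))):
    for b in blobs(im,r): print(b)
    hsv=cv2.cvtColor(im,cv2.COLOR_BGR2HSV); m=((hsv[...,0]<8)|(hsv[...,0]>172))&(hsv[...,1]>180)&(hsv[...,2]>100)
    n,l,st,c=cv2.connectedComponentsWithStats(m.astype(np.uint8)); print([(c[i].round(1),st[i,4]) for i in range(1,n) if st[i,4]>30])
vision.camera('top')
print([(d['confidence'],d['at']) for n in ('pad_pp','vent_top','can_a_mid') for d in vision.pinpoint(n,'top')])
E
```

```text
(array([276.15, 158.43]), np.int32(158))
(array([214.02, 191.56]), np.int32(163))
(array([267.99, 216.07]), np.int32(267))
(array([322.04, 240.4 ]), np.int32(159))
(array([259.82, 274.68]), np.int32(165))
[(array([420.5, 147.9]), np.int32(42)), (array([ 40. , 168.8]), np.int32(235)), (array([267.9, 215.1]), np.int32(141))]
(array([345.69, 189.56]), np.int32(59))
(array([334.59, 221.2 ]), np.int32(88))
(array([384.67, 218.75]), np.int32(72))
(array([284.71, 222.06]), np.int32(72))
(array([322.75, 255.12]), np.int32(88))
[(array([333.5, 101.6]), np.int32(54)), (array([334.8, 216.4]), np.int32(88)), (array([250. , 357.4]), np.int32(137)), (array([446.4, 356.8]), np.int32(66))]
[(0.92, [190.6, 214.8]), (0.72, [165.5, 449.1]), (0.56, [291.7, 357.1]), (0.67, [211.4, 268.0]), (0.52, [146.4, 419.0]), (0.48, [331.2, 398.9]), (0.73, [263.0, 193.5]), (0.31, [218.9, 268.6])]
```

Run:
```python
from h import *
T=np.array([[214.02,191.56],[276.15,158.43],[322.04,240.4],[259.82,274.68]])
S=np.array([[345.69,189.56],[384.67,218.75],[322.75,255.12],[284.71,222.06]])
def tri(a,b):
    f=lambda P: np.r_[proj(P,'top')[0]-a, proj(P,'side')[0]-b]
    r=least_squares(f,[0.5,0.2,0.1]); return r.x,abs(r.fun).max()
import itertools
# ring assignment: try all cyclic shifts/reflection by residual
best=None
for perm in itertools.permutations(range(4)):
    R=[tri(T[i],S[perm[i]]) for i in range(4)]
    e=sum(r[1] for r in R)
    if best is None or e<best[0]: best=(e,perm,R)
print(best[0],best[1])
P=np.array([r[0] for r in best[2]]); print(P.round(4)); print(P.mean(0).round(4))
print(np.linalg.norm(P-np.roll(P,-1,0),axis=1))
# rigid fit, single yaw, per-corner z
loc=np.array([[78,58],[78,-58],[-78,-58],[-78,58]])/1e3
perm=best[1]
def f(x):
    c,s=np.cos(x[2]),np.sin(x[2]); XY=loc@np.array([[c,s],[-s,c]])+x[:2]
    Q=np.c_[XY,x[3:7]]
    return np.r_[(proj(Q,'top')-T).ravel(),(proj(Q,'side')-S[list(perm)]).ravel()]
v=P[0]-P[3]; yaw0=np.arctan2(v[1],v[0])
for y0 in (yaw0,yaw0+np.pi/2,yaw0-np.pi/2,yaw0+np.pi):
    r=least_squares(f,np.r_[P.mean(0)[:2],y0,[.11]*4]); print(np.degrees(y0),r.x.round(4),abs(r.fun).max())
    if abs(r.fun).max()<3:
        c,s=np.cos(r.x[2]),np.sin(r.x[2]);print((loc@np.array([[c,s],[-s,c]])+r.x[:2]).round(4))
vt=tri(np.array([267.9,215.1]),np.array([334.8,216.4])); print('vent',vt)
```

```text
Traceback (most recent call last):
  File "h.py", line 5, in proj
    p=vision.camera_params(cam); return cv2.projectPoints(np.asarray(P,float).reshape(-1,1,3),p['rvec'],p['tvec'],p['intrinsics'],None)[0].reshape(-1,2)
ValueError: time passes only in moves, steps and waits
```

```bash
python3 - <<'E'
s=open('h.py').read().replace("    p=vision.camera_params(cam); return","    p=PR[cam]; return").replace("def proj","PR={c:vision.camera_params(c) for c in('top','side')}\ndef pm(c):\n    p=PR[c]; return p['intrinsics']@np.c_[cv2.Rodrigues(p['rvec'])[0],p['tvec']]\ndef tri(a,b):\n    X=cv2.triangulatePoints(pm('top'),pm('side'),np.float64(a).reshape(2,1),np.float64(b).reshape(2,1)); X=(X[:3]/X[3]).ravel(); return X,max(abs(proj(X,'top')[0]-a).max(),abs(proj(X,'side')[0]-b).max())\ndef proj",1)
open('h.py','w').write(s)
E
cat > fit.py <<'E'
from h import *
import itertools
loc=np.array([[78,58],[78,-58],[-78,-58],[-78,58]])/1e3
def fit(T,S):
    best=None
    for perm in itertools.permutations(range(4)):
        R=[tri(T[i],S[perm[i]]) for i in range(4)]
        e=sum(r[1] for r in R)
        if best is None or e<best[0]: best=(e,perm,R)
    print('res',best[0],best[1])
    P=np.array([r[0] for r in best[2]]); print(P.round(4)); print(P.mean(0).round(4))
    print(np.linalg.norm(P-np.roll(P,-1,0),axis=1).round(4))
    return P
if __name__=='__main__':
    T=np.array([[214.02,191.56],[276.15,158.43],[322.04,240.4],[259.82,274.68]])
    S=np.array([[345.69,189.56],[384.67,218.75],[322.75,255.12],[284.71,222.06]])
    P=fit(T,S)
    q=P-P.mean(0)
    # yaw for labelling in both tub conventions: long axis
    l=(q[0]+q[1]-q[2]-q[3]); w=(q[0]+q[3]-q[1]-q[2]); print(np.degrees(np.arctan2(l[1],l[0])),np.degrees(np.arctan2(w[1],w[0])))
    print('vent',tri([267.9,215.1],[334.8,216.4]))
E
python3 fit.py
```

```text
res 1.201550468365042 (0, 1, 2, 3)
[[0.5538 0.2213 0.1119]
 [0.6126 0.121  0.1122]
 [0.4782 0.0418 0.1115]
 [0.4192 0.142  0.1111]]
[0.516  0.1315 0.1117]
[0.1162 0.156  0.1162 0.1563]
30.51084250336235 120.44344068434808
vent (array([0.51572565, 0.131251  , 0.12229852]), np.float64(0.23746442659393097))
```

Call:
arm_command(plan=[1, 0.713, -0.979, -0.1, 0, 1, 0.713, -0.979, -0.1, 0, 1, 0.713, -0.979, -0.1, 0, 1, 0.713, -0.979, -0.1, 0, 1, 0.713, -0.979, -0.1, 0, 1, 0.713, -0.979, -0.1, 0, 1, 0.713, -0.979, -0.1, 0, 1, 0.713, -0.979, -0.1, 0, 1, 0.713, -0.979, -0.1, 0, 1, 0.713, -0.979, -0.1, 0, 1, 0.713, -0.979, -0.1, 0, 1, 0.713, -0.979, -0.1, 0, 1, 0.713, -0.979, -0.1, 0, 1, 0.713, -0.979, -0.15, 0, 1, 0.713, -0.979, -0.15, 0, 1, 0.713, -0.979, -0.15, 0, 1, 0.713, -0.979, -0.15, 0, 1, 0.713, -0.979, -0.15, 0, 1, 0.713, -0.979, -0.15, 0], newtons=20)

```text
time_s: 2.2
ee_pos: [0.419, 0.142, 0.3451]
eef_rot: [3.141, 0.001, 2.896]
force: [0.6, 0.4, -0.4]
grip_width: 0.0006
```

Run:
```python
from h import *
o=sensors.get_obs(); print(o['time_s'],o['ee_pos'],o['eef_rot'],o['force'],o['grip_width'])
for c in('top','side'):
    im=vision.camera(c); cv2.imwrite(f'pics/{c}1.png',im)
cv2.imwrite('pics/c1.png',np.hstack([cv2.imread('pics/top1.png')[100:400,100:500],cv2.imread('pics/side1.png')[80:380,200:600]]))
```

```text
2.2 [0.41902549 0.14196449 0.34507621] [3.14124568e+00 5.89411286e-04 2.89594716e+00] [ 0.57064929  0.35840923 -0.35792983] 0.0005733816056976364
```

View pics/c1.png

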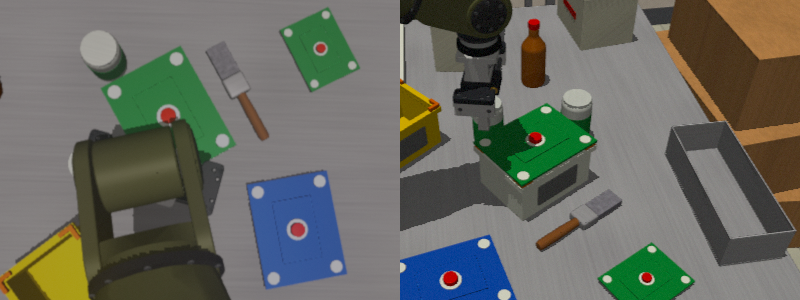

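Closed fingertips are above the near-left pad (crop about (488,118)), and the cans and brush haven't moved. Now descending slowly.

Call:
arm_command(plan=[1, 0, 0, -0.06, 0, 1, 0, 0, -0.08, 0, 1, 0, 0, -0.085, 0, 1, 0, 0, -0.09, 0, 1, 0, 0, -0.095, 0, 1, 0, 0, -0.1, 0, 1, 0, 0, -0.103, 0, 1, 0, 0, -0.103, 0, 1, 0, 0, -0.103, 0])

```text
time_s: 3.2
ee_pos: [0.4189, 0.1419, 0.3056]
eef_rot: [3.142, 0.0, 2.896]
force: [-15.2, -3.1, 27.3]
grip_width: 0.0003
```

Call:
arm_command(plan=[1, 0, 0, 0.1, 0, 1, 0, 0, 0.1, 0, 1, 0.336, 0.198, 0.1, 0, 1, 0.336, 0.198, 0.1, 0, 1, 0.336, 0.198, 0.1, 0, 1, 0.336, 0.198, 0.1, 0, 1, 0.336, 0.198, 0.1, 0, 1, 0.336, 0.198, 0.1, 0, 1, 0.336, 0.198, 0.03, 0, 1, 0.336, 0.198, 0.02, 0, 1, 0.336, 0.198, 0.015, 0, 1, 0.336, 0.198, 0.01, 0, 1, 0.336, 0.198, 0.005, 0, 1, 0.336, 0.198, 0.0, 0, 1, 0.336, 0.198, 0.0, 0, 1, 0.336, 0.198, 0.0, 0])

```text
time_s: 4.8
ee_pos: [0.5527, 0.2206, 0.3054]
eef_rot: [3.142, 0.0, 2.896]
force: [-6.1, -1.7, 7.6]
grip_width: 0.0002
```

Call:
arm_command(plan=[1, 0, 0, -0.003, 0, 1, 0, 0, -0.006, 0, 1, 0, 0, -0.006, 0, 1, 0, 0, -0.006, 0])

```text
time_s: 5.2
ee_pos: [0.5526, 0.2206, 0.305]
eef_rot: [3.141, 0.001, 2.896]
force: [-14.4, -5.1, 26.2]
grip_width: 0.0003
```

Call:
arm_command(plan=[1, 0, 0, 0.1, 0, 1, 0, 0, 0.1, 0, 1, 0.148, -0.249, 0.1, 0, 1, 0.148, -0.249, 0.1, 0, 1, 0.148, -0.249, 0.1, 0, 1, 0.148, -0.249, 0.1, 0, 1, 0.148, -0.249, 0.1, 0, 1, 0.148, -0.249, 0.035, 0, 1, 0.148, -0.249, 0.028, 0, 1, 0.148, -0.249, 0.021, 0, 1, 0.148, -0.249, 0.014, 0, 1, 0.148, -0.249, 0.008, 0, 1, 0.148, -0.249, 0.004, 0, 1, 0.148, -0.249, 0.0, 0, 1, 0.148, -0.249, 0.0, 0])

```text
time_s: 6.7
ee_pos: [0.6121, 0.1224, 0.3049]
eef_rot: [3.141, 0.001, 2.897]
force: [-14.3, -1.1, 25.8]
grip_width: 0.0005
```

Next is pad C: a shift of (-0.134, -0.080).

Call:
arm_command(plan=[1, 0, 0, 0.1, 0, 1, 0, 0, 0.1, 0, 1, -0.335, -0.2, 0.1, 0, 1, -0.335, -0.2, 0.1, 0, 1, -0.335, -0.2, 0.1, 0, 1, -0.335, -0.2, 0.1, 0, 1, -0.335, -0.2, 0.1, 0, 1, -0.335, -0.2, 0.1, 0, 1, -0.335, -0.2, 0.035, 0, 1, -0.335, -0.2, 0.028, 0, 1, -0.335, -0.2, 0.021, 0, 1, -0.335, -0.2, 0.014, 0, 1, -0.335, -0.2, 0.008, 0, 1, -0.335, -0.2, 0.004, 0, 1, -0.335, -0.2, 0.0, 0, 1, -0.335, -0.2, 0.0, 0])

```text
time_s: 8.3
ee_pos: [0.4793, 0.0418, 0.3042]
eef_rot: [3.141, 0.001, 2.896]
force: [-15.3, -0.5, 35.2]
grip_width: 0.0003
```

Call:
arm_command(plan=[1, 0, 0, 0.1, 0, 1, 0, 0, 0.1, 0, 1, -0.1, 0.1, 0.15, 0, 1, -0.3, 0.1, 0.2, 0, 1, -0.3, 0.0, 0.2, 0, 1, -0.3, -0.2, 0.2, 0, 1, -0.3, -0.4, 0.2, 0, 1, -0.3, -0.4, 0.2, 0])

```text
time_s: 9.1
ee_pos: [0.3585, -0.107, 0.382]
eef_rot: [-3.141, 0.002, 2.897]
force: [0.6, -0.5, 0.1]
grip_width: 0.0006
```

Run:
```python
from h import *
o=sensors.get_obs(); print(o['time_s'],o['ee_pos'],o['force'])
for c in('top','side'):
    im=vision.camera(c); cv2.imwrite(f'pics/{c}2.png',im)
    for b in blobs(im,dict(top=(200,340,140,290),side=(270,400,185,265))[c]): print(c,b)
cv2.imwrite('pics/c2.png',np.hstack([cv2.imread('pics/top2.png')[100:400,100:500],cv2.imread('pics/side2.png')[80:380,200:600]]))
```

```text
9.1 [ 0.35853928 -0.10701109  0.38201205] [ 0.64423841 -0.49330058  0.1277826 ]
top (array([276.34, 159.31]), np.int32(153))
top (array([214.72, 192.25]), np.int32(155))
top (array([268.38, 216.27]), np.int32(257))
top (array([321.79, 240.4 ]), np.int32(159))
top (array([260.15, 274.54]), np.int32(162))
side (array([345.85, 192.25]), np.int32(59))
side (array([335.39, 223.79]), np.int32(87))
side (array([384.65, 221.47]), np.int32(74))
side (array([286.3 , 225.38]), np.int32(50))
side (array([323.02, 257.84]), np.int32(88))
```

View pics/c2.png

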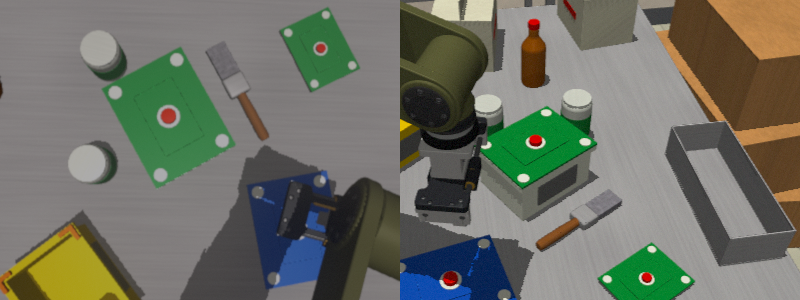

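Run:
```python
from fit import *
T=np.array([[214.72,192.25],[276.34,159.31],[321.79,240.4],[260.15,274.54]])
S=np.array([[345.85,192.25],[384.65,221.47],[323.02,257.84],[286.3,225.38]])
for a,b in zip(T,S): x,r=tri(a,b); print(x.round(4),r.round(2))
```

```text
[0.5543 0.2213 0.1047] 0.38
[0.6131 0.121  0.1051] 0.29
[0.4788 0.0418 0.1043] 0.42
[0.421  0.142  0.1019] 1.0
```

Call:
arm_command(plan=[1, 0.152, 0.622, -0.05, 0, 1, 0.152, 0.622, -0.05, 0, 1, 0.152, 0.622, -0.05, 0, 1, 0.152, 0.622, -0.05, 0, 1, 0.152, 0.622, -0.05, 0, 1, 0.152, 0.622, -0.05, 0, 1, 0.152, 0.622, -0.05, 0, 1, 0.152, 0.622, -0.15, 0, 1, 0.152, 0.622, -0.17, 0, 1, 0.152, 0.622, -0.178, 0, 1, 0.152, 0.622, -0.184, 0, 1, 0.152, 0.622, -0.19, 0, 1, 0.152, 0.622, -0.196, 0, 1, 0.152, 0.622, -0.2, 0, 1, 0.152, 0.622, -0.2, 0, 1, 0.152, 0.622, -0.2, 0])

```text
time_s: 10.8
ee_pos: [0.4198, 0.1432, 0.3041]
eef_rot: [3.141, 0.002, 2.896]
force: [-15.6, -7.5, 39.7]
grip_width: 0.0007
```

Call:
arm_command(plan=[1, 0, 0, 0.1, 0, 1, 0, 0, 0.1, 0, 1, 0.335, 0.195, 0.1, 0, 1, 0.335, 0.195, 0.1, 0, 1, 0.335, 0.195, 0.1, 0, 1, 0.335, 0.195, 0.1, 0, 1, 0.335, 0.195, 0.1, 0, 1, 0.335, 0.195, 0.1, 0, 1, 0.335, 0.195, 0.03, 0, 1, 0.335, 0.195, 0.02, 0, 1, 0.335, 0.195, 0.013, 0, 1, 0.335, 0.195, 0.006, 0, 1, 0.335, 0.195, 0.0, 0, 1, 0.335, 0.195, 0.0, 0, 1, 0.335, 0.195, 0.0, 0])

```text
time_s: 12.3
ee_pos: [0.5535, 0.2212, 0.3044]
eef_rot: [3.14, 0.002, 2.896]
force: [-10.1, -4.7, 22.6]
grip_width: 0.0006
```

Call:
arm_command(plan=[1, 0, 0, 0.1, 0, 1, 0, 0, 0.1, 0, 1, 0.148, -0.249, 0.1, 0, 1, 0.148, -0.249, 0.1, 0, 1, 0.148, -0.249, 0.1, 0, 1, 0.148, -0.249, 0.1, 0, 1, 0.148, -0.249, 0.1, 0, 1, 0.148, -0.249, 0.035, 0, 1, 0.148, -0.249, 0.028, 0, 1, 0.148, -0.249, 0.021, 0, 1, 0.148, -0.249, 0.014, 0, 1, 0.148, -0.249, 0.008, 0, 1, 0.148, -0.249, 0.004, 0, 1, 0.148, -0.249, 0.0, 0, 1, 0.148, -0.249, 0.0, 0])

```text
time_s: 13.8
ee_pos: [0.6127, 0.122, 0.3043]
eef_rot: [3.14, 0.002, 2.896]
force: [-12.4, -0.8, 24.8]
grip_width: 0.0005
```

Call:
arm_command(plan=[1, 0, 0, 0.1, 0, 1, 0, 0, 0.2, 0, 1, 0.1, -0.15, 0.25, 0, 1, 0.1, -0.3, 0.25, 0, 1, 0.1, -0.3, 0.25, 0, 1, 0.1, -0.3, 0.25, 0])

```text
time_s: 14.4
ee_pos: [0.6531, -0.002, 0.4016]
eef_rot: [-3.141, 0.001, 2.892]
force: [-1.0, -0.2, -0.3]
grip_width: 0.0005
```

Run:
```python
from h import *
o=sensors.get_obs(); print(o['time_s'],o['ee_pos'],o['force'])
for c in('top','side'):
    im=vision.camera(c); cv2.imwrite(f'pics/{c}3.png',im)
    for b in blobs(im,dict(top=(200,340,140,290),side=(270,400,185,265))[c]): print(c,b)
    hsv=cv2.cvtColor(im,cv2.COLOR_BGR2HSV); m=((hsv[...,0]<8)|(hsv[...,0]>172))&(hsv[...,1]>180)&(hsv[...,2]>100)
    n,l,st,cc=cv2.connectedComponentsWithStats(m.astype(np.uint8)); print([(cc[i].round(1),st[i,4]) for i in range(1,n) if st[i,4]>30])
cv2.imwrite('pics/c3.png',np.hstack([cv2.imread('pics/top3.png')[100:400,100:500],cv2.imread('pics/side3.png')[80:380,200:600]]))
```

```text
14.4 [ 0.65307384 -0.00196129  0.40160842] [-1.00991393 -0.17283767 -0.27278551]
top (array([315.21, 145.02]), np.int32(162))
top (array([276.35, 159.35]), np.int32(154))
top (array([214.72, 192.28]), np.int32(158))
top (array([268.44, 216.3 ]), np.int32(260))
top (array([260.06, 274.55]), np.int32(164))
[(array([ 40.5, 169.1]), np.int32(244)), (array([268. , 215.4]), np.int32(126))]
side (array([345.85, 192.25]), np.int32(59))
side (array([335.23, 223.85]), np.int32(87))
side (array([384.65, 221.47]), np.int32(74))
side (array([285.24, 224.68]), np.int32(74))
side (array([323.08, 257.8 ]), np.int32(65))
[(array([332. , 106.5]), np.int32(39)), (array([335. , 219.9]), np.int32(106)), (array([249.9, 358. ]), np.int32(151)), (array([446.3, 357.2]), np.int32(73))]
```

View pics/c3.png

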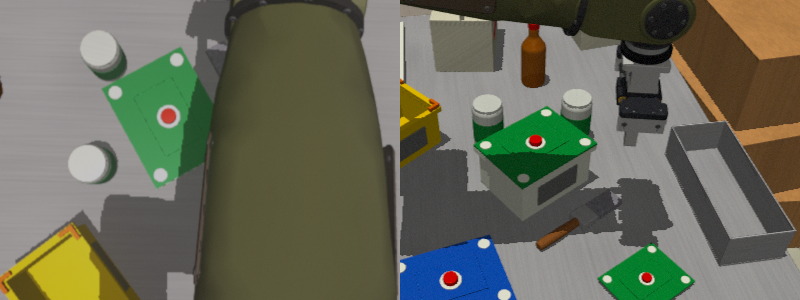

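Run:
```python
from fit import *
for a,b in [([214.72,192.28],[345.85,192.25]),([276.35,159.35],[384.65,221.47]),([260.06,274.55],[285.24,224.68]),([268,215.4],[335,219.9])]:
    x,r=tri(np.array(a),np.array(b)); print(x.round(4),r.round(2))
```

```text
[0.5542 0.2213 0.1047] 0.4
[0.613  0.1209 0.1051] 0.32
[0.4198 0.1421 0.104 ] 0.33
[0.5164 0.1316 0.1128] 0.15
```

Run:
```python
import cv2,numpy as np
a=[cv2.resize(cv2.imread(f'pics/side{i}.png')[195+d:245+d,305:365],None,fx=6,fy=6,interpolation=cv2.INTER_NEAREST) for i,d in((0,0),(3,3))]
cv2.imwrite('pics/v.png',np.hstack(a))
```

```text
(no output)
```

View pics/v.png

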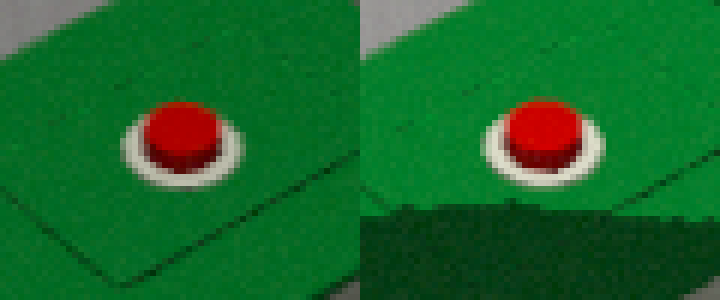

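The zoomed side crop shows the plug standing as proud as at the start, so the vent is still open. The visible pads measure 104–105 mm. Now pushing the vent in.

Call:
arm_command(plan=[1, -0.342, 0.334, -0.12, 0, 1, -0.342, 0.334, -0.12, 0, 1, -0.342, 0.334, -0.12, 0, 1, -0.342, 0.334, -0.12, 0, 1, -0.342, 0.334, -0.12, 0, 1, -0.342, 0.334, -0.12, 0, 1, -0.342, 0.334, -0.12, 0, 1, -0.342, 0.334, -0.18, 0, 1, -0.342, 0.334, -0.2, 0, 1, -0.342, 0.334, -0.21, 0, 1, -0.342, 0.334, -0.218, 0, 1, -0.342, 0.334, -0.224, 0, 1, -0.342, 0.334, -0.23, 0, 1, -0.342, 0.334, -0.231, 0, 1, -0.342, 0.334, -0.231, 0, 1, -0.342, 0.334, -0.231, 0, 1, -0.342, 0.334, -0.231, 0])

```text
time_s: 16.2
ee_pos: [0.5161, 0.1351, 0.3112]
eef_rot: [3.141, 0.002, 2.896]
force: [-10.2, -5.9, 25.6]
grip_width: 0.0008
```

Call:
arm_command(plan=[1, 0, 0, 0.1, 0, 1, 0, 0, 0.2, 0, 1, 0, 0, 0.3, 0, 1, 0.1, -0.2, 0.3, 0, 1, 0.2, -0.3, 0.3, 0, 1, 0.3, -0.5, 0.3, 0, 1, 0.3, -0.6, 0.3, 0, 1, 0.3, -0.6, 0.3, 0, 1, 0.3, -0.6, 0.3, 0])

```text
time_s: 17.1
ee_pos: [0.6367, -0.1086, 0.4282]
eef_rot: [-3.141, 0.0, 2.893]
force: [-0.4, 0.3, 0.1]
grip_width: 0.0003
```

Run:
```python
from h import *
o=sensors.get_obs(); print(o['time_s'],o['ee_pos'],o['force'])
B={}
for c in('top','side'):
    im=vision.camera(c); cv2.imwrite(f'pics/{c}4.png',im)
    for b in blobs(im,dict(top=(200,340,140,290),side=(270,400,185,265))[c]): print(c,b)
v=[cv2.resize(cv2.imread(f'pics/side{i}.png')[195+d:245+d,305:365],(400,300),interpolation=cv2.INTER_NEAREST) for i,d in((0,0),(4,3))]
cv2.imwrite('pics/c4.png',np.vstack([np.hstack([cv2.imread('pics/top4.png')[100:400,100:500],cv2.imread('pics/side4.png')[80:380,200:600]]),np.hstack(v)]))
```

```text
17.1 [ 0.63668664 -0.10859838  0.42821655] [-0.41612635  0.29561985  0.09081473]
top (array([276.35, 159.35]), np.int32(154))
top (array([214.68, 192.26]), np.int32(159))
top (array([268.41, 216.05]), np.int32(270))
top (array([321.63, 240.39]), np.int32(155))
top (array([260.06, 274.55]), np.int32(164))
side (array([345.85, 192.25]), np.int32(59))
side (array([335.2 , 222.58]), np.int32(106))
side (array([384.68, 221.52]), np.int32(73))
side (array([285.24, 224.68]), np.int32(74))
side (array([323. , 257.5]), np.int32(80))
```

View pics/c4.png

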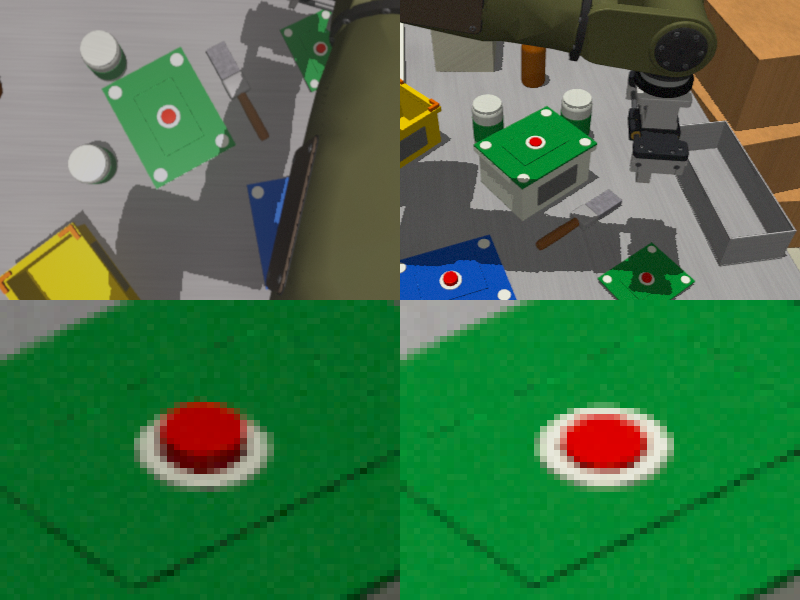

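The lower crops show the plug standing proud before and pushed down to its ring now. The pad pixels match the seated picture, the cans and brush are where they were, and the tool touches nothing.

Run:
```python
from h import *
for a,b in [([214.68,192.26],[345.85,192.25]),([276.35,159.35],[384.68,221.52]),([321.63,240.39],[323,257.5]),([260.06,274.55],[285.24,224.68])]:
    x,r=tri(np.array(a),np.array(b)); print(x.round(4),r.round(2))
print(sensors.get_obs()['force']); print(job.hand_in())
```

```text
[0.5543 0.2214 0.1046] 0.39
[0.6131 0.1209 0.1049] 0.33
[0.4788 0.0421 0.1049] 0.44
[0.4198 0.1421 0.104 ] 0.33
[-0.51101911  1.31839811 -0.07299238]
the job is handed in; nothing more can be done
None
```

The lid is seated on the rim at all four corners, the vent plug is pushed in, and the job is handed in. The robot clock stood at about 17 s of the 54 s allowed.

- **Lid:** I pressed all four corners with the closed fingertips, then pressed three of them a second time. Each ended at a hard stop with 23–40 N upward force. The last triangulated pad heights are 104.6, 104.9, 104.9 and 104.0 mm, against 105 mm seated and a limit of 107 mm.
- **Vent:** A zoomed side picture showed the plug still open once the lid was seated. My colour-blob height for it (112.8 mm) disagreed, reading about 5 mm below the expected open height of 118 mm. I trusted the picture, since nothing had touched the plug. I then pushed it to its hard stop, with the fingertips at 112.2 mm against an expected 112 mm and about 26 N. The last picture shows it down to its ring.
- **Surroundings:** The cans and the brush look unmoved in the last pictures, judged by eye. The tool is clear of everything, with a force reading near zero.

Handing in gave no verdict.

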